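# Clear the formed bracket from the die press

## Robot

A 6-joint arm with a two-finger parallel gripper is mounted at the origin on the work surface. World frame = base frame: x ahead of the robot, y to its left, z up, the work surface at z = 0. Lengths are in mm, angles in rad, forces in N, time in s.
With the tool pointing down it reaches from about 350 to 975 mm from the base axis. Payload 7.1 kg.
Tool frame: the origin (TCP) lies at the very end of the fingers, on their centre line; the grasp point (between the pads) lies 19 mm behind it; z points along the fingers, y is the line along which they close (so a half turn about z gives the same grasp; the last joint's range is limited). The gripper opens to 88 mm and grips with 3 to 60 N. Pads are 20 mm wide; open, the fingers measure 115 mm over their backs; the gripper's body (75 mm by 178 mm) begins 61 mm behind the grasp point.
Start: joints at [-1.144, 0.423, 1.63, -0, 1.089, -0.019], TCP at [269.502, -563.891, 222.675] pointing down, gripper open.
Joint ranges: [-3, 3], [-0.9, 2.11], [0.09, 2.58], [-1.31, 4.45], [0.11, 2.69], [-2.54, 2.54]. Speed limits (rad/s): [2.39, 2.39, 3.01, 3.14, 3.14, 3.14].

## Interface

Orientations are given as a rotation vector (axis times angle).
In Python, from workcell import ctrl, optics gives the robot as it stands.
- The arm moves only by the shell command python3 -m jog 'ROWS'. ROWS is JSON, a list of rows, each a list of 7 numbers: the shift along the tool's x, y, z in units of 40 mm (1.0 is 40 mm), then the turn, a rotation vector about the tool's x, y, z in units of 6 degrees (1.0 is 6 degrees), then the opening, from 0 (shut) to 1 (fully open). A call has 1 to 20 rows; each row shifts and turns the commanded pose from where the row before left it, along the tool's axes as they then stand; what a row does not reach is not made up. A row lasts 1/10 s, in which the tool goes at most 50 mm and 8.59 degrees, less where a joint would pass 70% of its speed; a pose out of reach is approached as far as the arm can. A call is refused whole if a number of a shift passes 1 or a number of a turn 1, either way. A call with a gripper value outside its range is refused whole. The fingers move at their own pace and stop on an object; the grip force is fixed at half the most. Time passes only in rows, so rows that do not move let the fingers close. It gives the time, the measured TCP pose, the force, the opening and the grip force at its end, in the units of the state.
- ctrl.get_obs(): the state, without advancing time (a new reading comes with each control period).
- optics.get_image(name): name is "scene" or "top"; returns the picture (420x560x3 uint8, red, green, blue); there is no depth.
- optics.camera_model(name): a dict with "fov_y" (degrees; the focal length in pixels is half the picture's height over the tangent of half this angle, whatever the lens; pixels are square), "cx", "cy" (the principal point, pixels), "k1" (the pictures are not rectified: a ray, as slopes to the right and down, at radius r is drawn at 1 + k1 r^2 times it, then the intrinsics apply), "view" (4x4, takes a point from world to camera coordinates). Camera axes: x right, y up, looking along -z (the intrinsics and any distortion apply to the point x, -y, -z); pixel columns grow to the right and rows downward; lengths in mm; the calibration is good to about 2 mm. A picture is of the moment at which its call begins. camera_model takes no time and is no camera call.
- ctrl.close_job(): hands the job in; it is judged then, once.
Trained networks look in the newest picture that a camera, given by its name, has taken for a name from the list of things; names that differ only in an ending like _2 or _b are one class to them, and where a whole thing is asked for, a point or a joint stands for the part that bears it (a point fixed in the world has none). Each returns a list of dicts, best first, with "conf" (0 to 1); they miss things now and then, are a little off and sometimes report something else, mostly with a low value. They report only what shows in the picture. A call takes as long as a camera call.
- optics.masks_of(target, camera): "pixels" (420x560 bool, what is visible of it) and "extent" ([centre column, centre row, width, height] in pixels, round what is visible of it).
The state is a dict: "t": time; "qpos": joint angles; "qvel": joint speeds; "joint_torque": joint torques, N m; "ee_pos": TCP position; "orientation": TCP orientation; "ft_force": force on the tool from outside, world axes, zero at the start; "moment": the same for the moment, N m; "width": finger opening in mm; "grasp_force": force on a finger pad.
Only numpy, scipy, OpenCV 4.12 (cv2) and the standard library are available. Lean on these libraries where they do the work, as an engineer would, in place of code of your own. Each camera call takes 0.05 s, during which the arm holds its last target. There are 200 camera calls.

## Task

Slide the press's sash up by its bar handle to the top of its travel, lift the formed bracket out of the die and set it down flat in the grey tray, tab upwards, without dropping it. Then bring the sash down again until it bears firmly on the die: feel for the contact and push on with about 20 N, neither slamming nor forcing it. Leave the carton, the glue bottle and the tape roll alone.

Things in the scene. Friction and masses are not known exactly. Their poses are not given: they have to be found in the camera images.
- press: bench press, fixed, grey: a bed plate 260 x 220 x 14 mm, a cross foot and two upright guide posts 430 mm tall (30 x 24 mm) whose centres stand at x = +55, y = +162 and -162 mm of its frame. Origin: centre of the bed's underside, on the table. x points away from the robot, across the sash; y runs along the sash.
- sash: sash between the posts: aluminium frame 296 wide (y), 215 tall (z), 14 mm thick (x), clear pane. Origin: middle of the frame's lower edge; axes as the press. Its z in the press frame goes from 58 to 193 mm (stops). An edge strip, firmly set, stands 1 to 8 mm below that edge (not measured) and is what meets the die. The sash stays where it is left (friction about 9 N; weighs 0.4 to 0.65 kg).
- grip (a point): middle of the sash's handle: dark round steel bar, 14 mm diameter, 120 mm long along y, on stand-offs at both ends. It lies 100 mm above the sash's lower edge, 55 mm before its mid-plane (towards the robot), 48 mm before its face. The sash goes on 115 mm above the bar, so a gripper closing across the bar must lean back some 40 degrees. Axes as the press.
- die: loose steel die block 210 x 130 x 36 mm (4 kg) on a bolster plate whose height varies by some mm. Origin: centre of its underside; x is its long side. In the middle it has a pocket 183 x 59 mm in which the bracket lies. The sash comes down across its top face (36 mm up), on both sides of the pocket.
- bracket: formed aluminium bracket, about 0.28 kg, in the die's pocket: base plate 180 (x) x 56 (y) x 10 mm, its top 8 mm below the die's top face; near the end towards the robot an upright tab 50 (x) x 12 mm (y), centre at x = -65 mm, its top 60 mm above the underside. Origin: centre of the plate's underside.
- tray: fixed grey plastic tray, open on top, outside 220 (x) x 150 (y) x 32 mm, walls and floor 4 mm. Origin: centre of its underside. It stands left or right of the press, on the robot's side.
- carton: bystander: open cardboard carton of envelopes, 170 x 130 x 100 mm, origin at the centre of its underside; beside the press, across from the tray.
- glue: bystander: white bottle, 64 mm diameter, 170 mm tall, origin at the centre of its underside.
- tape: bystander: lying roll of clear tape, 110 mm across, 48 mm tall, origin at the centre of its underside.

How it is judged:
By the outcome, as a careful person would: the job done as asked, in the order asked, and still so for the second after the job is handed in, with the robot touching nothing.
It also fails if it takes over 72 s, if anything falls off the work surface, if the arm or the gripper's body presses on something with over 40 N, if the wrist force passes 120 N, or if a joint passes its speed limit or range.

## Working session

There is one attempt and no reset: what is moved stays moved. The work goes in short steps, Python scripts to look and compute and a shell command to move; the robot and the scene stay as the last step left them, time stands still between calls to the robot, and variables do not carry over. Pictures are saved under pics/ and viewed, at most 10 in all, crops included, and the job is handed in when it is done.

```bash
ls; mkdir -p pics; python3 - <<'E'
from workcell import ctrl, optics
import cv2,numpy as np
print(ctrl.get_obs())
ims=[]
for c in("scene","top"):
    im=optics.get_image(c); m=optics.camera_model(c); print(c,m)
    cv2.imwrite(f"pics/{c}0.png",im[:,:,::-1])
    for n in("press","sash","grip","die","bracket","tray","carton","glue","tape"):
        for r in optics.masks_of(n,c)[:2]: print(c,n,round(r["conf"],2),np.round(r["extent"]),r["pixels"].sum())
E
```

```text
pics
{'t': 0.0, 'qpos': array([-1.14398408e+00,  4.23841477e-01,  1.63065523e+00, -3.98384840e-05,
        1.08862191e+00, -1.90153970e-02]), 'qvel': array([-0.00032157, -0.00177702, -0.00026243, -0.00127593, -0.00216981,
        0.00079758]), 'joint_torque': array([-2.24785181e-03, -5.44641244e+01, -2.73675191e+01,  6.43153978e-02,
        2.28269800e-02, -1.01912360e-04]), 'ee_pos': array([ 269.28171408, -563.40977655,  221.91496908]), 'orientation': array([-3.06240468e+00, -6.94218603e-01,  5.39379032e-04]), 'ft_force': array([ 0.94800131, -0.1982608 ,  0.11783419]), 'moment': array([-0.00739302,  0.03585525, -0.04397605]), 'grasp_force': 0.0, 'width': 87.8478671166486}
scene {'fov_y': 45.4429173759882, 'cx': 277.2577922806269, 'cy': 208.38751712385687, 'k1': -0.10521837297022855, 'view': array([[ 5.25667088e-01,  8.50580010e-01, -1.37025123e-02,
        -2.95840468e+02],
       [-5.12811688e-01,  3.29692451e-01,  7.92670840e-01,
         1.93521109e+02],
       [ 6.78747586e-01, -4.09654164e-01,  6.09495841e-01,
        -1.67955690e+03],
       [ 0.00000000e+00,  0.00000000e+00, 
[... 656 characters left out ...]
06561e-02, -9.99230870e-01,  3.12477431e-02,
        -8.58264565e+00],
       [ 9.80534429e-01, -1.71306680e-02,  1.95598502e-01,
        -5.74471917e+02],
       [-1.94912766e-01,  3.52733448e-02,  9.80186107e-01,
        -1.02230070e+03],
       [ 0.00000000e+00,  0.00000000e+00,  0.00000000e+00,
         1.00000000e+00]])}
top press 0.66 [294. 163. 186. 147.] 9135
top grip 0.79 [290. 155. 128.  48.] 4133
top die 0.6 [289. 195.  50.  60.] 1569
top bracket 0.67 [288. 189.  26.  56.] 855
top tray 0.56 [168. 262.  66.  83.] 4603
top carton 0.62 [377. 239.  63.  68.] 3552
top carton 0.37 [293. 155. 125.  49.] 4594
top glue 0.93 [384. 177.  30.  31.] 715
top tape 0.95 [163. 170.  42.  43.] 1032
```

```bash
python3 - <<'E'
import cv2
a=cv2.imread("pics/scene0.png")[90:350,110:460];b=cv2.imread("pics/top0.png")[90:340,110:460]
cv2.imwrite("pics/scene0c.png",cv2.resize(a,(800,594),interpolation=cv2.INTER_CUBIC))
cv2.imwrite("pics/top0c.png",cv2.resize(b,(800,571),interpolation=cv2.INTER_CUBIC))
E
```

```text
(no output)
```

View pics/scene0c.png

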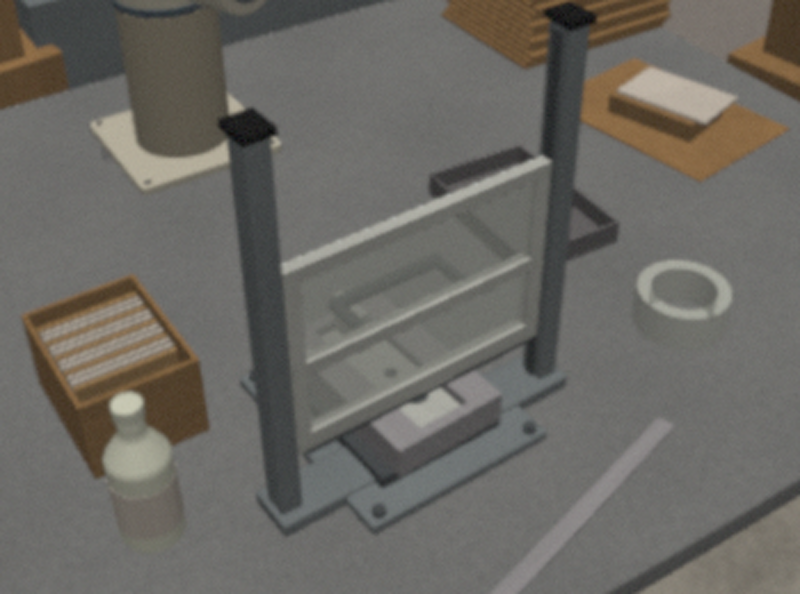

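View pics/top0c.png

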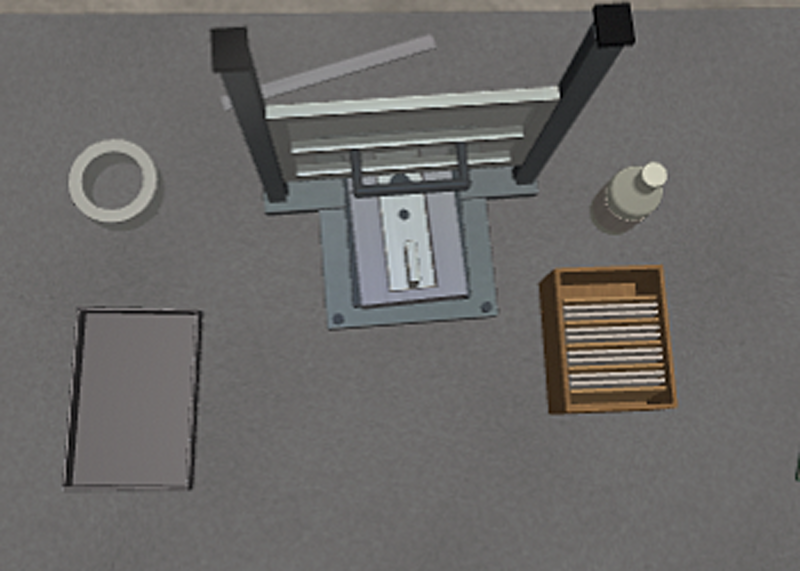

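Top view: the tray is on the left (crop about 65–203, 308–488), with the press in the middle and the tab near (412,262). The sash is nearly down. The carton and glue are on the right and the tape is on the left. The scene view matches. I'll fit the poses from picked feature points.

```bash
cat > h.py <<'E'
import numpy as np
from scipy.spatial.transform import Rotation as R
from scipy.optimize import least_squares
from workcell import ctrl, optics
CAM={c:optics.camera_model(c) for c in("scene","top")}
def proj(c,P):
    m=CAM[c];P=np.atleast_2d(P);q=P@m["view"][:3,:3].T+m["view"][:3,3]
    s=np.c_[q[:,0],-q[:,1]]/-q[:,2:3]; s=s*(1+m["k1"]*(s**2).sum(1,keepdims=True))
    return s*210/np.tan(np.radians(m["fov_y"]/2))+[m["cx"],m["cy"]]
def T(x,y,z,a,p): return np.asarray(p)@R.from_euler("z",a).as_matrix().T+[x,y,z]
def tooldown(yaw,lean=0):
    "tool z down, leaning back by lean (fingers point ahead); tool y along heading yaw; lean about horizontal axis perpendicular to press x"
def go(pos,rot,cur=None):
    o=ctrl.get_obs(); p=o["ee_pos"];r=R.from_rotvec(o["orientation"])
    if cur is not None:p,r=cur
    d=r.inv().apply(np.array(pos)-p)/40; w=(r.inv()*rot).as_rotvec()/np.radians(6)
    print("shift(u)",d.round(3),"turn(u)",w.round(3))
    return d,w
def st():
    o=ctrl.get_obs();print("t",o["t"],"p",o["ee_pos"].round(1),"rv",o["orientation"].round(3),"q",o["qpos"].round(3),"f",o["ft_force"].round(1),"w",round(o["width"],1),"g",round(o["grasp_force"],1))
E
cat > fit.py <<'E'
from h import *
s=350/800
S=lambda u,v:("scene",u*s+110,v*s+90); P=lambda u,v:("top",u*s+110,v*s+90)
# post tops centres (z=430), bed corners z=14
press=[(P(231,50),(55,162,430)),(P(614,25),(55,-162,430)),(S(248,127),(55,-162,430)),(S(570,16),(55,162,430)),
 (P(330,330),(-130,110,0)),(P(498,316),(-130,-110,0)),(S(545,428),(130,110,14)),(S(376,524),(130,-110,14))]
def res(x,L,f): return np.concatenate([proj(o[0],f(x,q))[0]-o[1:] for o,q in L])
def fit(n,L,f,x0):
    r=least_squares(res,x0,args=(L,f),loss="soft_l1"); e=r.fun
    print(n,np.round(r.x,3)," res px",np.round(res(r.x,L,f),1)); return r.x
xp=fit("press",press,lambda x,q:T(x[0],x[1],0,x[2],q),[650,0,0])
sash=[(P(266,107),(-7,148,215)),(P(559,90),(-7,-148,215)),(S(283,268),(7,-148,215)),(S(549,160),(7,148,215)),(S(310,432),(7,-125,10))][:4]
fs=lambda x,q:T(xp[0],xp[1],0,xp[2],np.array(q)+[x[1],0,x[0]])
xs=fit("sash z,x",sash,fs,[60,55])
xb=fit("bar z,x",[(P(357,190),(-55,60,100)),(P(467,187),(-55,-60,100))],fs,[60,55])
die=[(P(357,306),(-105,65,36)),(P(469,297),(-105,-65,36)),(S(500,403),(105,65,36)),(S(398,449),(105,-65,36))]
xd=fit("die x,y,z,a",die,lambda x,q:T(x[0],x[1],x[2],x[3],q),[650,0,20,0])
tray=[(P(79,309),(110,75,32)),(P(203,312),(110,-75,32)),(P(65,487),(-110,75,32)),(P(192,489),(-110,-75,32))]
xt=fit("tray",tray,lambda x,q:T(x[0],x[1],0,x[2],q),[450,250,0])
for z in (60,100): print([T(xp[0],xp[1],0,xp[2],[xs[1]-55,0,z]).round(1)])
print("press->die offset",R.from_euler("z",-xp[2]).apply([xd[0]-xp[0],xd[1]-xp[1],0]))
tab=[(P(408,242),(-40,0,42)),]
print("tab top end pts pred full px", proj("top",T(*xd,[[-40,0,78],[-90,0,78]])), "crop",(proj("top",T(*xd,[[-40,0,78],[-90,0,78]]))-[110,90])/s)
E
python3 fit.py
```

```text
press [ 6.43014e+02 -4.47680e+01  6.90000e-02]  res px [-1.1  0.8 -1.8 -0.4 -0.7  1.9 -1.6  1.  -1.4  0.2 -0.7 -0.2  0.2  0.2
 -1.7  1.4]
sash z,x [83.861 59.677]  res px [-1.5  2.   0.1 -0.3 -0.3  1.4  1.6 -1.8]
bar z,x [101.267  45.77 ]  res px [ 0.1  1.2 -0.1 -1.3]
die x,y,z,a [ 6.37262e+02 -4.02670e+01  2.23340e+01  8.20000e-02]  res px [ 0.3  0.1 -2.7 -0.5 -0.2 -3.  -0.4  1.8]
tray [ 4.25015e+02  2.88236e+02 -3.50000e-02]  res px [ 0.5 -1.  -0.3 -1.5 -0.2  1.3  0.1  0.8]
[array([647.7, -44.4,  60. ])]
[array([647.7, -44.4, 100. ])]
press->die offset [-5.43066445  4.88368209  0.        ]
tab top end pts pred full px [[287.84071744 195.84795372]
 [289.8714441  213.77275618]] crop [[406.49306843 241.93817993]
 [411.13472936 282.90915699]]
```

```bash
cat >> fit.py <<'E'
f1=lambda x,q:T(xp[0],xp[1],0,xp[2],np.array(q)+[55,0,x[0]])
z1=fit("sash z",sash,f1,[60])[0]
import cv2
def box(x0,x1,y0,y1,z0,z1):
    c=[[x,y,z] for x in(x0,x1) for y in(y0,y1) for z in(z0,z1)]
    return [(c[i],c[j]) for i in range(8) for j in range(i) if sum(a!=b for a,b in zip(c[i],c[j]))==1]
W=[]
def add(pose,b,col):
    for a,c in box(*b): W.append((T(*pose,np.linspace(a,c,12)),col))
pp=(xp[0],xp[1],0,xp[2])
add(pp,(-130,130,-110,110,0,14),(0,255,255))
for y in(162,-162): add(pp,(40,70,y-12,y+12,0,430),(0,255,255))
add(pp,(48,62,-148,148,z1,z1+215),(0,0,255)); add(pp,(-7,7,-60,60,z1+93,z1+107),(0,0,255))
add(xd,(-105,105,-65,65,0,36),(0,255,0)); add(xd,(-90,-40,-6,6,28,78),(255,0,255)); 
add((xt[0],xt[1],0,xt[2]),(-110,110,-75,75,0,32),(255,128,0))
for c,(y0,y1) in(("scene",(90,350)),("top",(90,340))):
    im=cv2.resize(cv2.imread(f"pics/{c}0.png")[y0:y1,110:460],None,fx=1/s,fy=1/s,interpolation=cv2.INTER_CUBIC)
    for p,col in W: cv2.polylines(im,[((proj(c,p)+.5-[110,y0])/s*8).astype(np.int32)],False,col,1,cv2.LINE_AA,3)
    cv2.imwrite(f"pics/{c}_ov.png",im)
E
python3 fit.py|grep "sash z"
```

```text
sash z,x [83.861 59.677]  res px [-1.5  2.   0.1 -0.3 -0.3  1.4  1.6 -1.8]
sash z [83.353]  res px [-1.3  4.1  0.3  1.7 -1.6  0.4  0.1 -2.6]
```

View pics/top_ov.png

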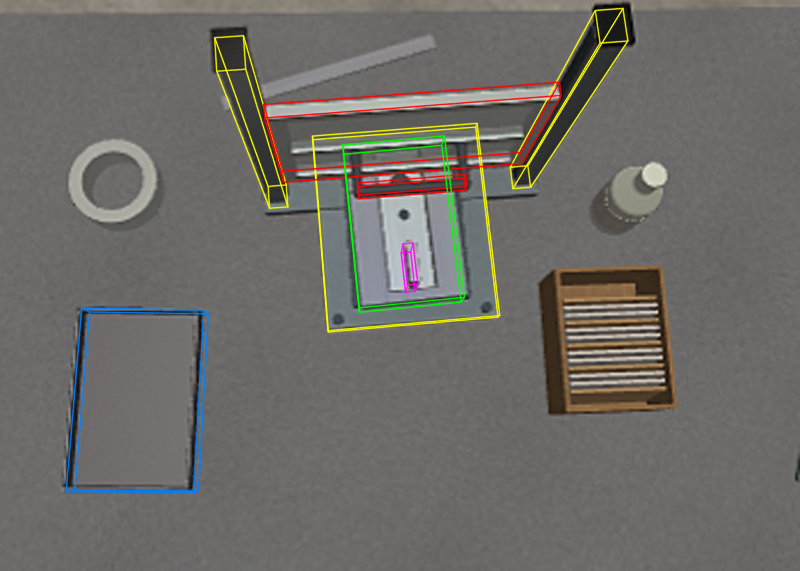

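View pics/scene_ov.png

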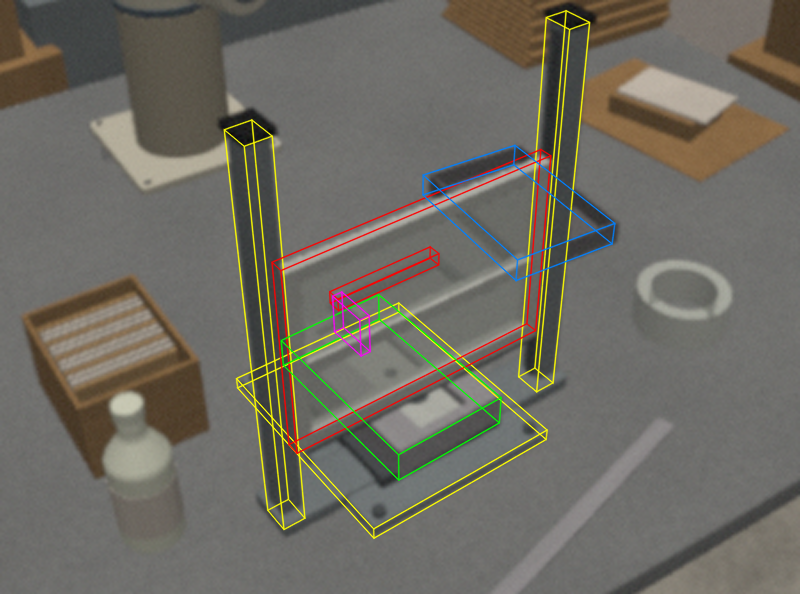

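Overlays agree with the pictures to about 2 px: posts, sash top edge, die, tab and tray outlines all coincide. The bar is at about (643,-45,183). Next I'll write a planner that gives N identical rows to a target.

```bash
cat >> h.py <<'E'
PX=np.array([643.0,-44.8,0]);PA=.069
def Rlean(L,yaw=PA):   # tool y ahead/up, z ahead/down, x left
    c,s=np.cos(np.radians(L)),np.sin(np.radians(L))
    return R.from_euler("z",yaw)*R.from_matrix(np.array([[0,1,0],[c,0,s],[s,0,-c]]).T)
def rows(pos,rot,N,cur=None,show=True):
    if cur is None: o=ctrl.get_obs(); cur=(o["ee_pos"],R.from_rotvec(o["orientation"]))
    p,r=cur; w=(r.inv()*rot).as_rotvec()/N
    Rs=[(r*R.from_rotvec(w*i)).as_matrix() for i in range(N)]
    d=np.linalg.solve(sum(Rs),np.array(pos)-p)
    path=p+np.cumsum([M@d for M in Rs],axis=0)
    print(N,"rows of",(d/40).round(3).tolist(),(w/np.radians(6)).round(3).tolist())
    if show: print(path[::max(1,N//5)].round(0).tolist())
E
python3 - <<'E'
from h import *
bar=T(*PX,PA,[0,0,183]); r=Rlean(42); z=r.apply([0,0,1]); print(z)
pre=bar+z*(19-110); print(pre); rows(pre,r,18)
E
```

```text
[ 0.66753837  0.04613338 -0.74314483]
[582.25400807 -48.998138   250.62617912]
18 rows of [0.888, -0.023, 0.022] [-0.341, 0.232, -0.603]
[[301.0, -548.0, 222.0], [389.0, -488.0, 224.0], [464.0, -412.0, 230.0], [522.0, -323.0, 238.0], [561.0, -225.0, 246.0], [581.0, -120.0, 251.0]]
```

```bash
python3 -m jog '[[0.888,-0.023,0.022,-0.341,0.232,-0.603,0.45],[0.888,-0.023,0.022,-0.341,0.232,-0.603,0.45],[0.888,-0.023,0.022,-0.341,0.232,-0.603,0.45],[0.888,-0.023,0.022,-0.341,0.232,-0.603,0.45],[0.888,-0.023,0.022,-0.341,0.232,-0.603,0.45],[0.888,-0.023,0.022,-0.341,0.232,-0.603,0.45],[0.888,-0.023,0.022,-0.341,0.232,-0.603,0.45],[0.888,-0.023,0.022,-0.341,0.232,-0.603,0.45],[0.888,-0.023,0.022,-0.341,0.232,-0.603,0.45],[0.888,-0.023,0.022,-0.341,0.232,-0.603,0.45],[0.888,-0.023,0.022,-0.341,0.232,-0.603,0.45],[0.888,-0.023,0.022,-0.341,0.232,-0.603,0.45],[0.888,-0.023,0.022,-0.341,0.232,-0.603,0.45],[0.888,-0.023,0.022,-0.341,0.232,-0.603,0.45],[0.888,-0.023,0.022,-0.341,0.232,-0.603,0.45],[0.888,-0.023,0.022,-0.341,0.232,-0.603,0.45],[0.888,-0.023,0.022,-0.341,0.232,-0.603,0.45],[0.888,-0.023,0.022,-0.341,0.232,-0.603,0.45],[0,0,0,0,0,0,0.45],[0,0,0,0,0,0,0.45]]'
python3 - <<'E'
from h import *
import cv2
st()
bar=T(*PX,PA,[0,0,183]); r=Rlean(42); z=r.apply([0,0,1]); rows(bar+z*19,r,8,show=False)
for c in("scene","top"):
    im=optics.get_image(c); cv2.imwrite(f"pics/{c}1.png",im[:,:,::-1])
a=cv2.imread("pics/top1.png")[110:230,200:400]; a=cv2.resize(a,(800,480),interpolation=cv2.INTER_CUBIC)
tcp=ctrl.get_obs()["ee_pos"]; R0=R.from_rotvec(ctrl.get_obs()["orientation"])
for P in(tcp,bar,tcp+R0.apply([0,20,0]),tcp+R0.apply([0,-20,0])):
    u=(proj("top",P)[0]-[200,110])*4; cv2.circle(a,tuple(int(v) for v in u),4,(0,0,255),1)
cv2.imwrite("pics/top1c.png",a)
E
```

```text
t: 3.0
ee_pos: [582.4, -49.3, 251.0]
orientation: [1.741, 1.862, 0.716]
ft_force: [-0.1, -1.2, 1.1]
width: 39.7
grasp_force: 0.0
t 3.0 p [582.4 -49.3 251. ] rv [1.741 1.862 0.716] q [-0.199  0.144  2.182  1.06   0.205 -1.25 ] f [-0.1 -1.2  1.1] w 39.7 g 0.0
8 rows of [0.001, -0.001, 0.344] [0.0, -0.0, -0.002]
```

View pics/top1c.png

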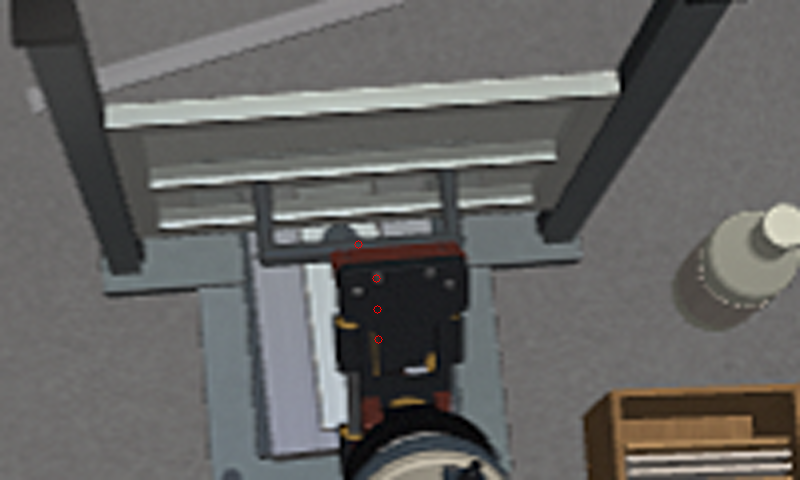

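The gripper is lined up behind the bar. The bar's middle shows at crop (360,250), about 3 mm nearer than the model point at (358,243). I'll use x −3 mm and a lean of 38°, since joint 5 is near its limit.

```bash
python3 - <<'E'
from h import *
bar=T(*PX,PA,[-3,0,183]); r=Rlean(38); z=r.apply([0,0,1]); print((bar+z*(19)).round(1)); rows(bar+z*(19-60),r,4);rows(bar+z*(19),r,5,(bar+z*(19-60),r))
E
```

```text
[651.7 -44.2 168. ]
4 rows of [0.01, 0.006, 0.302] [0.169, 0.003, -0.006]
[[591.0, -50.0, 243.0], [599.0, -49.0, 234.0], [607.0, -48.0, 225.0], [615.0, -47.0, 215.0]]
5 rows of [-0.0, -0.0, 0.3] [0.0, 0.0, 0.0]
[[622.0, -46.0, 206.0], [630.0, -46.0, 196.0], [637.0, -45.0, 187.0], [644.0, -45.0, 177.0], [652.0, -44.0, 168.0]]
```

```bash
python3 -m jog '[[0.01,0.006,0.3,0.17,0,0,0.45],[0.01,0.006,0.3,0.17,0,0,0.45],[0.01,0.006,0.3,0.17,0,0,0.45],[0.01,0.006,0.3,0.17,0,0,0.45],[0,0,0.3,0,0,0,0.45],[0,0,0.3,0,0,0,0.45],[0,0,0.3,0,0,0,0.45],[0,0,0.3,0,0,0,0.45],[0,0,0.3,0,0,0,0.45],[0,0,0,0,0,0,0.45]]'; python3 -c "
from h import *
st()"
```

```text
t: 4.1
ee_pos: [651.5, -44.7, 166.7]
orientation: [1.788, 1.907, 0.656]
ft_force: [0.1, -0.0, -0.2]
width: 39.7
grasp_force: 0.0
t 4.1 p [651.5 -44.7 166.7] rv [1.788 1.907 0.656] q [-0.149  0.39   2.056  1.243  0.14  -1.409] f [ 0.1 -0.  -0.2] w 39.7 g 0.0
```

No contact. Closing.

```bash
python3 -m jog '[[0,0,0,0,0,0,0.3],[0,0,0,0,0,0,0.2],[0,0,0,0,0,0,0.1],[0,0,0,0,0,0,0],[0,0,0,0,0,0,0],[0,0,0,0,0,0,0]]'; python3 -c "
from h import *
import cv2
st()
cv2.imwrite('pics/scene2.png',cv2.resize(optics.get_image('scene')[160:300,220:360,::-1],(600,600),interpolation=cv2.INTER_CUBIC))"
```

```text
t: 4.7
ee_pos: [650.3, -43.6, 167.8]
orientation: [1.785, 1.908, 0.657]
ft_force: [-5.0, -1.9, 3.5]
width: 13.4
grasp_force: 30.0
t 4.7 p [650.3 -43.6 167.8] rv [1.785 1.908 0.657] q [-0.148  0.387  2.059  1.243  0.139 -1.41 ] f [-5.  -1.9  3.5] w 13.4 g 30.0
```

Gripped at 13.4 mm. Raising: tool (0, .616, −.788) is world up.

```bash
python3 -m jog '[[0,0.03,-0.039,0,0,0,0],[0,0.06,-0.079,0,0,0,0],[0,0.123,-0.158,0,0,0,0],[0,0.123,-0.158,0,0,0,0],[0,0.123,-0.158,0,0,0,0],[0,0.123,-0.158,0,0,0,0],[0,0.123,-0.158,0,0,0,0],[0,0.123,-0.158,0,0,0,0],[0,0.123,-0.158,0,0,0,0],[0,0.06,-0.079,0,0,0,0]]'; python3 -c "
from h import *
st()"
```

```text
t: 5.75
ee_pos: [650.2, -43.6, 232.5]
orientation: [1.787, 1.91, 0.655]
ft_force: [9.3, -2.0, -13.2]
width: 13.0
grasp_force: 30.0
t 5.75 p [650.2 -43.6 232.5] rv [1.787 1.91  0.655] q [-0.148  0.271  2.02   0.583  0.242 -0.74 ] f [  9.3  -2.  -13.2] w 13.0 g 30.0
```

```bash
python3 -m jog '[[0,0.09,-0.118,0,0,0,0],[0,0.09,-0.118,0,0,0,0],[0,0.09,-0.118,0,0,0,0],[0,0.09,-0.118,0,0,0,0],[0,0.046,-0.059,0,0,0,0],[0,0.046,-0.059,0,0,0,0],[0,0.046,-0.059,0,0,0,0]]'; python3 -c "
from h import *
st()"
```

```text
t: 6.45
ee_pos: [650.2, -43.6, 264.8]
orientation: [1.787, 1.91, 0.655]
ft_force: [10.4, -2.5, -13.6]
width: 13.2
grasp_force: 30.0
t 6.45 p [650.2 -43.6 264.8] rv [1.787 1.91  0.655] q [-0.148  0.219  1.994  0.448  0.309 -0.6  ] f [ 10.4  -2.5 -13.6] w 13.2 g 30.0
```

```bash
python3 -m jog '[[0,0.046,-0.059,0,0,0,0],[0,0.046,-0.059,0,0,0,0]]'
```

```text
t: 6.65
ee_pos: [650.2, -43.7, 270.7]
orientation: [1.787, 1.91, 0.655]
ft_force: [11.0, -2.0, -14.0]
width: 13.1
grasp_force: 30.0
```

```bash
python3 -m jog '[[0,0.046,-0.059,0,0,0,0],[0,0.046,-0.059,0,0,0,0]]'
```

```text
t: 6.85
ee_pos: [650.2, -43.6, 276.7]
orientation: [1.787, 1.91, 0.655]
ft_force: [10.9, -2.4, -13.9]
width: 13.3
grasp_force: 30.0
```

```bash
python3 -m jog '[[0,0.031,-0.039,0,0,0,0],[0,0.031,-0.039,0,0,0,0]]'
```

```text
t: 7.05
ee_pos: [650.1, -43.6, 280.6]
orientation: [1.787, 1.911, 0.655]
ft_force: [11.0, -2.4, -14.9]
width: 13.3
grasp_force: 30.0
```

```bash
python3 -m jog '[[0,0.031,-0.039,0,0,0,0],[0,0.031,-0.039,0,0,0,0]]'
```

```text
t: 7.25
ee_pos: [650.0, -43.6, 283.7]
orientation: [1.788, 1.911, 0.654]
ft_force: [25.9, -0.8, -32.1]
width: 13.0
grasp_force: 30.0
```

```bash
python3 -m jog '[[0,0.031,-0.039,0,0,0,0],[0,0.031,-0.039,0,0,0,0]]'
```

```text
t: 7.45
ee_pos: [648.8, -43.1, 285.1]
orientation: [1.791, 1.915, 0.652]
ft_force: [23.7, -0.2, -35.1]
width: 13.1
grasp_force: 30.0
```

Top stop felt, with the vertical force stepping from 15 to 35 N. I'll ease off 1 mm, open and back out.

```bash
python3 -m jog '[[0,-0.018,0.024,0,0,0,0],[0,0,0,0,0,0,0.45],[0,0,0,0,0,0,0.45],[0,0,0,0,0,0,0.45],[0,0,0,0,0,0,0.45],[0,0,-0.3,0,0,0,0.45],[0,0,-0.6,0,0,0,0.45],[0,0,-0.8,0,0,0,0.45],[0,0,-0.8,0,0,0,0.45],[0,0,-0.5,0,0,0,0.45],[0,0,0,0,0,0,0.45]]'; python3 - <<'E'
from h import *
import cv2
st()
ims=[]
for c,(u,v,w,h) in(("top",(180,90,200,150)),("scene",(200,70,200,150))):
    im=optics.get_image(c); cv2.imwrite(f"pics/{c}3.png",im[:,:,::-1]); ims.append(cv2.resize(im[v:v+h,u:u+w,::-1],(400,300)))
cv2.imwrite("pics/3.png",np.hstack(ims))
# die/tab model in the original picture: tab target
E
```

```text
t: 8.55
ee_pos: [576.7, -49.0, 387.7]
orientation: [1.781, 1.904, 0.66]
ft_force: [0.2, -0.5, 0.3]
width: 39.7
grasp_force: 0.0
t 8.55 p [576.7 -49.  387.7] rv [1.781 1.904 0.66 ] q [-0.189 -0.065  1.996  0.29   0.578 -0.448] f [ 0.2 -0.5  0.3] w 39.7 g 0.0
```

View pics/3.png

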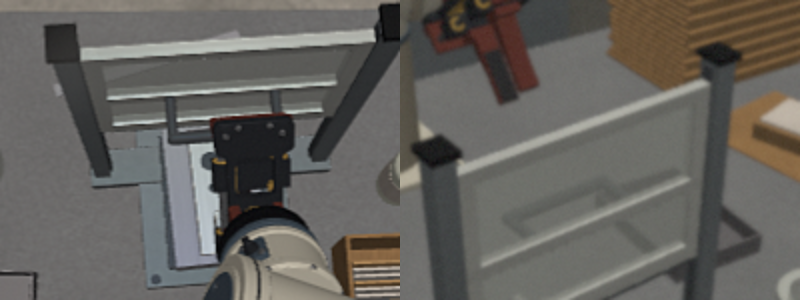

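The sash is at the top, with its upper edge just under the post caps. Next I'll check the tab and die model in the first top picture, zoomed.

```bash
cat > ov.py <<'E'
import sys;sys.stdout=open('/dev/null','w')
import fit;from fit import *
im=cv2.resize(cv2.imread("pics/top0.png")[165:235,245:335],(720,560),interpolation=cv2.INTER_CUBIC)
W.clear(); add(xd,(-105,105,-65,65,0,36),(0,255,0)); add(xd,(-90,-40,-6,6,28,78),(255,0,255)); add(xd,(-90,90,-28,28,18,28),(0,0,255))
for p,col in W: cv2.polylines(im,[((proj("top",p)+.5-[245,165])*8*8).astype(np.int32)],False,col,1,cv2.LINE_AA,3)
cv2.imwrite("pics/tab.png",im)
E
python3 ov.py
```

```text
(no output)
```

View pics/tab.png

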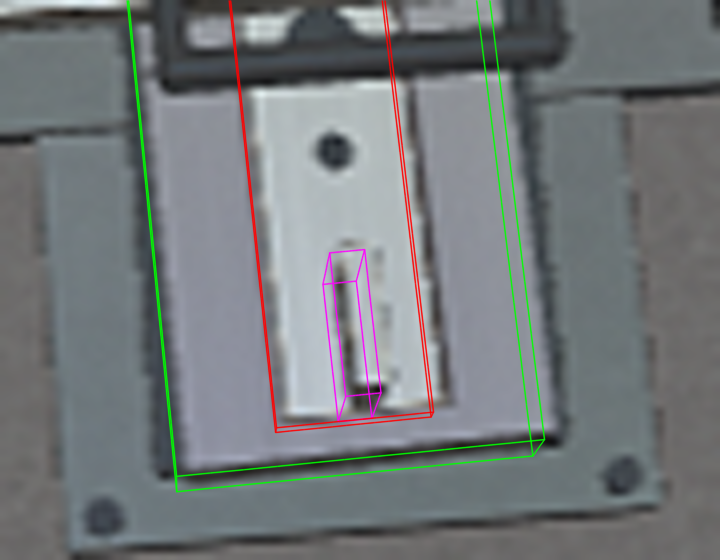

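The model needs a shift of about (+7,−8) zoomed px, which puts the tab centre near (575,−48) with yaw ≈0.07. I'll grip its rear half at (586,−47), leaning 15° and closing along y.

```bash
cat >> h.py <<'E'
def Rtab(L,yaw):   # tool y left, z ahead/down, x back
    c,s=np.cos(np.radians(L)),np.sin(np.radians(L))
    return R.from_euler("z",yaw)*R.from_matrix(np.array([[-c,0,-s],[0,1,0],[s,0,-c]]).T)
E
python3 - <<'E'
from h import *
r=Rtab(15,.07); a=np.array([545,-48,300]); b=np.array([586,-47.2,120]); rows(a,r,17); rows(b,r,6,(a,r))
E
```

```text
17 rows of [0.073, -0.082, 0.09] [0.177, 0.178, -0.871]
[[576.0, -46.0, 380.0], [573.0, -39.0, 365.0], [567.0, -35.0, 349.0], [561.0, -35.0, 333.0], [553.0, -38.0, 318.0], [547.0, -45.0, 304.0]]
6 rows of [0.029, -0.009, 0.769] [0.0, 0.0, 0.0]
[[552.0, -48.0, 270.0], [559.0, -48.0, 240.0], [566.0, -48.0, 210.0], [572.0, -47.0, 180.0], [579.0, -47.0, 150.0], [586.0, -47.0, 120.0]]
```

```bash
python3 -m jog '[[0.073,-0.082,0.09,0.177,0.178,-0.871,0.45],[0.073,-0.082,0.09,0.177,0.178,-0.871,0.45],[0.073,-0.082,0.09,0.177,0.178,-0.871,0.45],[0.073,-0.082,0.09,0.177,0.178,-0.871,0.45],[0.073,-0.082,0.09,0.177,0.178,-0.871,0.45],[0.073,-0.082,0.09,0.177,0.178,-0.871,0.45],[0.073,-0.082,0.09,0.177,0.178,-0.871,0.45],[0.073,-0.082,0.09,0.177,0.178,-0.871,0.45],[0.073,-0.082,0.09,0.177,0.178,-0.871,0.45],[0.073,-0.082,0.09,0.177,0.178,-0.871,0.45],[0.073,-0.082,0.09,0.177,0.178,-0.871,0.45],[0.073,-0.082,0.09,0.177,0.178,-0.871,0.45],[0.073,-0.082,0.09,0.177,0.178,-0.871,0.45],[0.073,-0.082,0.09,0.177,0.178,-0.871,0.45],[0.073,-0.082,0.09,0.177,0.178,-0.871,0.45],[0.073,-0.082,0.09,0.177,0.178,-0.871,0.45],[0.073,-0.082,0.09,0.177,0.178,-0.871,0.45],[0,0,0,0,0,0,0.45]]'; python3 - <<'E'
from h import *
st()
r=Rtab(15,.07); b=np.array([586,-47.2,120]); rows(b,r,8);rows(b+[0,0,-54],r,6,(b,r))
E
```

```text
t: 10.45
ee_pos: [544.9, -47.9, 297.0]
orientation: [-0.103, 2.884, 0.015]
ft_force: [-0.7, 0.2, 0.2]
width: 39.8
grasp_force: 0.0
t 10.45 p [544.9 -47.9 297. ] rv [-0.103  2.884  0.015] q [-0.14   0.112  1.895  0.07   0.885 -1.82 ] f [-0.7  0.2  0.2] w 39.8 g 0.0
8 rows of [0.017, -0.007, 0.568] [0.002, -0.007, 0.002]
[[550.0, -48.0, 275.0], [555.0, -48.0, 253.0], [560.0, -48.0, 231.0], [565.0, -48.0, 208.0], [570.0, -47.0, 186.0], [576.0, -47.0, 164.0], [581.0, -47.0, 142.0], [586.0, -47.0, 120.0]]
6 rows of [0.058, 0.0, 0.217] [0.0, 0.0, 0.0]
[[586.0, -47.0, 111.0], [586.0, -47.0, 102.0], [586.0, -47.0, 93.0], [586.0, -47.0, 84.0], [586.0, -47.0, 75.0], [586.0, -47.0, 66.0]]
```

```bash
python3 -m jog '[[0.017,-0.007,0.568,0,0,0,0.45],[0.017,-0.007,0.568,0,0,0,0.45],[0.017,-0.007,0.568,0,0,0,0.45],[0.017,-0.007,0.568,0,0,0,0.45],[0.017,-0.007,0.568,0,0,0,0.45],[0.017,-0.007,0.568,0,0,0,0.45],[0.017,-0.007,0.568,0,0,0,0.45],[0.017,-0.007,0.568,0,0,0,0.45],[0,0,0,0,0,0,0.45]]'; python3 - <<'E'
from h import *
import cv2
st()
o=ctrl.get_obs();p=o["ee_pos"];Q=R.from_rotvec(o["orientation"])
ims=[]
for c,(u,v) in(("top",(240,140)),("scene",(240,210))):
    im=optics.get_image(c)[:,:,::-1].copy(); im=cv2.resize(im[v:v+100,u:u+100],(400,400),interpolation=cv2.INTER_CUBIC)
    for y in(-20,20):
        q=(proj(c,p+Q.apply([0,y,0]))[0]-[u,v]+.5)*4; cv2.circle(im,tuple(int(k) for k in q),4,(0,0,255),1)
    ims.append(im)
cv2.imwrite("pics/4.png",np.hstack(ims))
E
```

```text
t: 11.35
ee_pos: [584.9, -47.0, 118.5]
orientation: [-0.098, 2.886, 0.017]
ft_force: [-1.0, 0.5, -0.5]
width: 39.4
grasp_force: 0.0
t 11.35 p [584.9 -47.  118.5] rv [-0.098  2.886  0.017] q [-0.128  0.429  1.958  0.106  0.508 -1.853] f [-1.   0.5 -0.5] w 39.4 g 0.0
```

View pics/4.png

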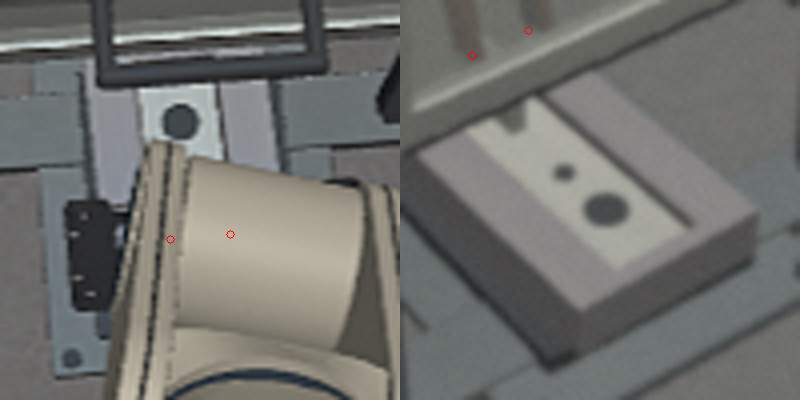

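Scene crop: the finger tips at (465,50) and (540,25) straddle the tab, whose far end shows at (513,118). The line looks right, so I'll descend.

```bash
python3 -m jog '[[0.058,0,0.217,0,0,0,0.45],[0.058,0,0.217,0,0,0,0.45],[0.058,0,0.217,0,0,0,0.45],[0.058,0,0.217,0,0,0,0.45],[0.04,0,0.15,0,0,0,0.45],[0.02,0,0.1,0,0,0,0.45],[0,0,0,0,0,0,0.45]]'; python3 -c "
from h import *
st()"
```

```text
t: 12.15
ee_pos: [586.3, -47.3, 75.0]
orientation: [-0.101, 2.882, 0.015]
ft_force: [-0.2, -0.2, -0.6]
width: 39.5
grasp_force: 0.0
t 12.15 p [586.3 -47.3  75. ] rv [-0.101  2.882  0.015] q [-0.128  0.507  1.973  0.129  0.411 -1.88 ] f [-0.2 -0.2 -0.6] w 39.5 g 0.0
```

```bash
python3 -m jog '[[0.03,0,0.1,0,0,0,0.45],[0.02,0,0.075,0,0,0,0.45],[0,0,0,0,0,0,0.45]]';  python3 -m jog '[[0,0,0,0,0,0,0.3],[0,0,0,0,0,0,0.2],[0,0,0,0,0,0,0.15],[0,0,0,0,0,0,0.08],[0,0,0,0,0,0,0],[0,0,0,0,0,0,0]]'
```

```text
t: 12.45
ee_pos: [586.3, -47.3, 68.1]
orientation: [-0.101, 2.881, 0.015]
ft_force: [0.5, -0.1, 0.2]
width: 39.5
grasp_force: 0.0
t: 13.05
ee_pos: [586.6, -47.3, 68.6]
orientation: [-0.102, 2.88, 0.014]
ft_force: [-0.4, 0.7, 1.9]
width: 11.7
grasp_force: 30.0
```

```bash
python3 -m jog '[[-0.013,0,-0.048,0,0,0,0],[-0.026,0,-0.097,0,0,0,0],[-0.026,0,-0.097,0,0,0,0],[-0.026,0,-0.097,0,0,0,0],[-0.026,0,-0.097,0,0,0,0],[-0.026,0,-0.097,0,0,0,0],[-0.026,0,-0.097,0,0,0,0],[-0.026,0,-0.097,0,0,0,0],[-0.026,0,-0.097,0,0,0,0],[-0.026,0,-0.097,0,0,0,0],[-0.026,0,-0.097,0,0,0,0],[0,0,0,0,0,0,0]]'; python3 - <<'E'
from h import *
import cv2
st(); print(ctrl.get_obs()["moment"])
ims=[]
for c,(u,v) in(("top",(230,140)),("scene",(240,190))):
    im=optics.get_image(c)[:,:,::-1]; ims.append(cv2.resize(im[v:v+100,u:u+100],(400,400),interpolation=cv2.INTER_CUBIC))
cv2.imwrite("pics/5.png",np.hstack(ims))
r=Rtab(15,.07); o=ctrl.get_obs(); p=o["ee_pos"]
a=np.array([430,-30,185]); rows(a,r,8)
t=np.array([425,290,0]); g=t+R.from_euler("z",-.035).apply([-54,0,0]); g[2]=150; r2=Rtab(15,-.035); print(g); rows(g,r2,16,(a,r))
E
```

```text
t: 14.25
ee_pos: [587.0, -47.4, 111.3]
orientation: [-0.101, 2.88, 0.014]
ft_force: [0.4, -0.1, -2.8]
width: 11.8
grasp_force: 30.0
t 14.25 p [587.  -47.4 111.3] rv [-0.101  2.88   0.014] q [-0.128  0.442  1.961  0.11   0.485 -1.86 ] f [ 0.4 -0.1 -2.8] w 11.8 g 30.0
[0.01974965 0.21164425 0.03061689]
8 rows of [0.408, 0.089, -0.349] [0.001, -0.003, 0.0]
[[567.0, -45.0, 120.0], [548.0, -43.0, 129.0], [528.0, -41.0, 139.0], [508.0, -39.0, 148.0], [489.0, -37.0, 157.0], [469.0, -34.0, 166.0], [450.0, -32.0, 176.0], [430.0, -30.0, 185.0]]
[371.03307162 291.88961415 150.        ]
16 rows of [0.093, 0.505, 0.032] [0.016, 0.0, 0.061]
[[425.0, -10.0, 183.0], [412.0, 50.0, 176.0], [400.0, 110.0, 170.0], [389.0, 170.0, 163.0], [380.0, 231.0, 157.0], [371.0, 292.0, 150.0]]
```

View pics/5.png

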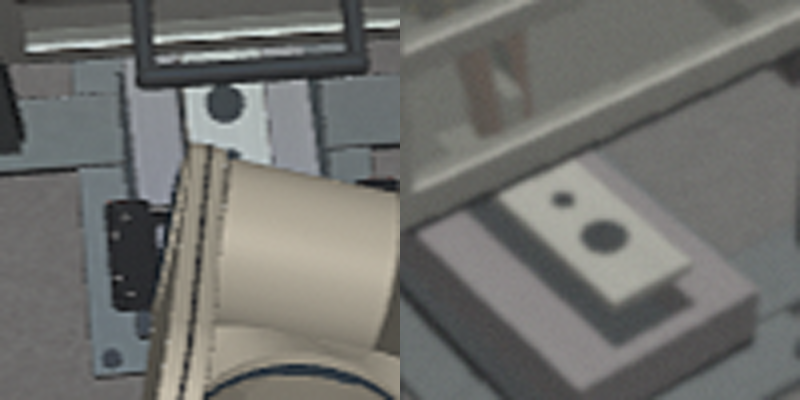

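The bracket is clear of the die, at most a degree or two nose-down, and reads 2.8 N. I'll draw it back towards the robot, then across to the tray.

```bash
python3 -m jog '[[0.1,0.022,-0.087,0,0,0,0],[0.2,0.044,-0.174,0,0,0,0],[0.3,0.067,-0.26,0,0,0,0],[0.408,0.089,-0.349,0,0,0,0],[0.408,0.089,-0.349,0,0,0,0],[0.408,0.089,-0.349,0,0,0,0],[0.408,0.089,-0.349,0,0,0,0],[0.408,0.089,-0.349,0,0,0,0],[0.3,0.067,-0.26,0,0,0,0],[0.2,0.044,-0.174,0,0,0,0],[0.1,0.022,-0.087,0,0,0,0],[0,0,0,0,0,0,0]]'; python3 - <<'E'
from h import *
st(); t=np.array([425,290,0]); g=t+R.from_euler("z",-.035).apply([-54,0,0]); g[2]=150; r2=Rtab(15,-.035); rows(g,r2,18)
E
```

```text
t: 15.55
ee_pos: [430.8, -29.8, 185.6]
orientation: [-0.101, 2.88, 0.014]
ft_force: [0.8, 0.1, -3.5]
width: 11.8
grasp_force: 30.0
t 15.55 p [430.8 -29.8 185.6] rv [-0.101  2.88   0.014] q [-0.135  0.093  2.231  0.099  0.565 -1.853] f [ 0.8  0.1 -3.5] w 11.8 g 30.0
18 rows of [0.084, 0.449, 0.029] [0.015, -0.001, 0.054]
[[427.0, -12.0, 184.0], [415.0, 41.0, 178.0], [403.0, 95.0, 172.0], [393.0, 148.0, 166.0], [384.0, 202.0, 160.0], [376.0, 256.0, 154.0]]
```

```bash
python3 -m jog '[[0.042,0.224,0.014,0.007,0,0.027,0],[0.084,0.449,0.029,0.015,0,0.054,0],[0.084,0.449,0.029,0.015,0,0.054,0],[0.084,0.449,0.029,0.015,0,0.054,0],[0.084,0.449,0.029,0.015,0,0.054,0],[0.084,0.449,0.029,0.015,0,0.054,0],[0.084,0.449,0.029,0.015,0,0.054,0],[0.084,0.449,0.029,0.015,0,0.054,0],[0.084,0.449,0.029,0.015,0,0.054,0],[0.084,0.449,0.029,0.015,0,0.054,0],[0.084,0.449,0.029,0.015,0,0.054,0],[0.084,0.449,0.029,0.015,0,0.054,0],[0.084,0.449,0.029,0.015,0,0.054,0],[0.084,0.449,0.029,0.015,0,0.054,0],[0.084,0.449,0.029,0.015,0,0.054,0],[0.084,0.449,0.029,0.015,0,0.054,0],[0.084,0.449,0.029,0.015,0,0.054,0],[0.084,0.449,0.029,0.015,0,0.054,0],[0.042,0.224,0.014,0.007,0,0.027,0],[0,0,0,0,0,0,0]]'; python3 - <<'E'
from h import *
import cv2
st()
im=optics.get_image("top")[:,:,::-1]; cv2.imwrite("pics/6.png",cv2.resize(im[190:330,110:290],(720,560),interpolation=cv2.INTER_CUBIC))
t=np.array([425,290,0]); g=t+R.from_euler("z",-.035).apply([-54,0,0]); g[2]=55; r2=Rtab(15,-.035); rows(g,r2,10)
for r in optics.masks_of("tray","top")[:1]+optics.masks_of("bracket","top")[:1]: print(r["conf"],r["extent"])
E
```

```text
t: 17.55
ee_pos: [371.7, 293.3, 149.2]
orientation: [0.048, 2.882, -0.006]
ft_force: [-0.2, 0.1, -3.6]
width: 11.9
grasp_force: 30.0
t 17.55 p [371.7 293.3 149.2] rv [ 0.048  2.882 -0.006] q [ 0.763  0.257  2.137 -0.336  0.59  -0.509] f [-0.2  0.1 -3.6] w 11.9 g 30.0
10 rows of [0.061, -0.001, 0.227] [-0.001, -0.003, 0.001]
[[371.0, 292.0, 140.0], [371.0, 292.0, 121.0], [371.0, 292.0, 102.0], [371.0, 292.0, 83.0], [371.0, 292.0, 64.0]]
0.75 [167.5, 263.2, 62.2, 82.6]
0.82 [157.9, 261.6, 31.5, 74.6]
```

View pics/6.png

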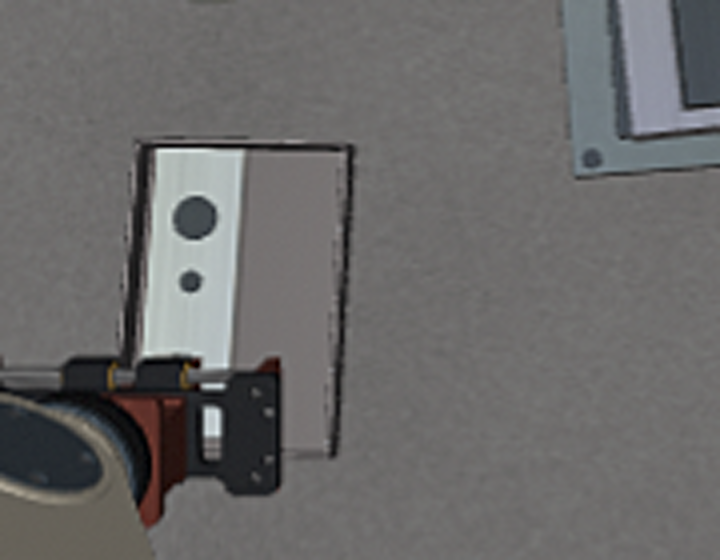

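The bracket is over the tray, parallel to it and about 15–20 mm left of the tray's centre line (plate centre at col 197, tray centre at col 245 of the far end). I'll shift 15 mm right and go down.

```bash
python3 -m jog '[[0.061,-0.02,0.227,0,0,0,0],[0.061,-0.06,0.227,0,0,0,0],[0.061,-0.08,0.227,0,0,0,0],[0.061,-0.08,0.227,0,0,0,0],[0.061,-0.08,0.227,0,0,0,0],[0.061,-0.055,0.227,0,0,0,0],[0.061,0,0.227,0,0,0,0],[0.061,0,0.227,0,0,0,0],[0.061,0,0.227,0,0,0,0],[0.04,0,0.15,0,0,0,0],[0.02,0,0.08,0,0,0,0],[0,0,0,0,0,0,0]]'; python3 -c "
from h import *
print(ctrl.get_obs()['moment'])"
```

```text
t: 18.9
ee_pos: [370.6, 277.0, 55.0]
orientation: [0.05, 2.882, -0.008]
ft_force: [0.2, 0.1, -3.1]
width: 11.9
grasp_force: 30.0
[ 0.12140237  0.23724734 -0.03915084]
```

```bash
python3 -m jog '[[0.013,0,0.048,0,0,0,0],[0.013,0,0.048,0,0,0,0],[0,0,0,0,0,0,0]]'; python3 -c "
from h import *
print(ctrl.get_obs()['moment'])"
```

```text
t: 19.2
ee_pos: [370.7, 277.1, 51.5]
orientation: [0.05, 2.882, -0.007]
ft_force: [-0.1, 0.9, -3.4]
width: 11.6
grasp_force: 30.0
[ 0.10545094  0.21614858 -0.05022469]
```

```bash
python3 -m jog '[[0.013,0,0.048,0,0,0,0],[0.013,0,0.048,0,0,0,0],[0,0,0,0,0,0,0]]'; python3 -c "
from h import *
print(ctrl.get_obs()['moment'])"
```

```text
t: 19.5
ee_pos: [370.6, 276.9, 47.3]
orientation: [0.051, 2.882, -0.007]
ft_force: [0.9, 0.5, -3.9]
width: 11.9
grasp_force: 30.0
[0.05839028 0.23655198 0.04309413]
```

```bash
python3 -m jog '[[0.013,0,0.048,0,0,0,0],[0.013,0,0.048,0,0,0,0],[0,0,0,0,0,0,0]]'
```

```text
t: 19.8
ee_pos: [370.5, 276.9, 43.3]
orientation: [0.05, 2.882, -0.007]
ft_force: [0.3, -1.1, -3.6]
width: 11.9
grasp_force: 30.0
```

```bash
python3 -m jog '[[0.01,0,0.036,0,0,0,0],[0.01,0,0.036,0,0,0,0],[0,0,0,0,0,0,0]]'
```

```text
t: 20.1
ee_pos: [370.5, 276.9, 40.3]
orientation: [0.051, 2.882, -0.007]
ft_force: [-0.1, 0.1, -4.1]
width: 11.7
grasp_force: 30.0
```

```bash
python3 -m jog '[[0.01,0,0.036,0,0,0,0],[0,0,0,0,0,0,0]]'
```

```text
t: 20.3
ee_pos: [370.5, 277.0, 38.9]
orientation: [0.051, 2.882, -0.007]
ft_force: [-0.2, -0.4, -3.7]
width: 11.9
grasp_force: 30.0
```

```bash
python3 -m jog '[[0.01,0,0.036,0,0,0,0],[0,0,0,0,0,0,0]]'
```

```text
t: 20.5
ee_pos: [370.5, 277.0, 37.4]
orientation: [0.05, 2.882, -0.007]
ft_force: [-0.0, -0.4, -3.9]
width: 11.9
grasp_force: 30.0
```

```bash
python3 -m jog '[[0.01,0,0.036,0,0,0,0],[0,0,0,0,0,0,0]]'
```

```text
t: 20.7
ee_pos: [370.5, 277.0, 35.9]
orientation: [0.05, 2.882, -0.007]
ft_force: [0.0, 0.8, -4.2]
width: 11.3
grasp_force: 30.0
```

```bash
python3 -m jog '[[0.01,0,0.036,0,0,0,0],[0,0,0,0,0,0,0]]'
```

```text
t: 20.9
ee_pos: [370.5, 277.0, 34.4]
orientation: [0.05, 2.882, -0.007]
ft_force: [0.3, -0.4, -2.0]
width: 11.5
grasp_force: 30.0
```

```bash
python3 -m jog '[[0.01,0,0.036,0,0,0,0],[0,0,0,0,0,0,0]]'
```

```text
t: 21.1
ee_pos: [370.4, 277.0, 32.9]
orientation: [0.051, 2.882, -0.007]
ft_force: [0.7, -0.8, -3.2]
width: 12.2
grasp_force: 30.0
```

```bash
python3 -m jog '[[0.006,0,0.024,0,0,0,0],[0,0,0,0,0,0,0]]'
```

```text
t: 21.3
ee_pos: [370.5, 277.0, 32.0]
orientation: [0.051, 2.882, -0.007]
ft_force: [0.5, -0.5, -3.2]
width: 12.0
grasp_force: 30.0
```

```bash
python3 -m jog '[[0.01,0,0.036,0,0,0,0],[0,0,0,0,0,0,0]]'
```

```text
t: 21.5
ee_pos: [370.4, 277.0, 30.4]
orientation: [0.05, 2.882, -0.007]
ft_force: [-0.2, -0.4, -2.8]
width: 11.5
grasp_force: 30.0
```

```bash
python3 -m jog '[[0.01,0,0.036,0,0,0,0],[0,0,0,0,0,0,0]]'; python3 -c "
from h import *
print(ctrl.get_obs()['moment'])"
```

```text
t: 21.7
ee_pos: [370.4, 277.0, 28.9]
orientation: [0.05, 2.882, -0.007]
ft_force: [0.0, -0.8, -3.8]
width: 12.1
grasp_force: 30.0
[0.10661533 0.19376146 0.0233696 ]
```

```bash
python3 -m jog '[[0.006,0,0.024,0,0,0,0],[0,0,0,0,0,0,0]]'
```

```text
t: 21.9
ee_pos: [370.5, 277.0, 28.0]
orientation: [0.05, 2.882, -0.007]
ft_force: [1.6, -1.5, -2.8]
width: 12.1
grasp_force: 30.0
```

```bash
python3 -m jog '[[0.006,0,0.024,0,0,0,0],[0,0,0,0,0,0,0]]'; python3 -c "
from h import *
print(ctrl.get_obs()['moment'])"
```

```text
t: 22.1
ee_pos: [370.5, 277.0, 27.0]
orientation: [0.05, 2.882, -0.007]
ft_force: [-0.3, -0.1, -3.6]
width: 11.8
grasp_force: 30.0
[0.06934402 0.21014956 0.0080599 ]
```

```bash
python3 -m jog '[[0.01,0,0.036,0,0,0,0],[0,0,0,0,0,0,0]]'
```

```text
t: 22.3
ee_pos: [370.6, 277.1, 25.8]
orientation: [0.05, 2.881, -0.007]
ft_force: [-1.6, -0.8, 1.5]
width: 11.9
grasp_force: 30.0
```

```bash
python3 -m jog '[[0.01,0,0.036,0,0,0,0],[0,0,0,0,0,0,0]]'
```

```text
t: 22.5
ee_pos: [370.8, 277.1, 25.4]
orientation: [0.05, 2.88, -0.006]
ft_force: [-6.4, -2.6, 22.0]
width: 12.0
grasp_force: 30.0
```

```bash
python3 -m jog '[[0.01,0,0.036,0,0,0,0],[0,0,0,0,0,0,0]]'; python3 -c "
from h import *
import cv2
st();print(ctrl.get_obs()['moment'])
im=optics.get_image('top')[:,:,::-1]; cv2.imwrite('pics/7.png',cv2.resize(im[190:330,110:290],(720,560),interpolation=cv2.INTER_CUBIC))"
```

```text
t: 22.7
ee_pos: [371.0, 277.1, 24.5]
orientation: [0.05, 2.879, -0.006]
ft_force: [-7.7, -4.7, 30.9]
width: 12.0
grasp_force: 30.0
t 22.7 p [371.  277.1  24.5] rv [ 0.05   2.879 -0.006] q [ 0.737  0.526  2.209 -0.705  0.282 -0.131] f [-7.7 -4.7 30.9] w 12.0 g 30.0
[-0.72355577 -0.08465954 -0.14767853]
```

Seated: the force rose sharply at z≈25.5. I'll ease off, open and rise.

```bash
python3 -m jog '[[-0.012,0,-0.045,0,0,0,0],[0,0,0,0,0,0,0.2],[0,0,0,0,0,0,0.3],[0,0,0,0,0,0,0.45],[0,0,0,0,0,0,0.45],[-0.026,0,-0.097,0,0,0,0.45],[-0.052,0,-0.194,0,0,0,0.45],[-0.1,0,-0.386,0,0,0,0.45],[-0.2,0,-0.772,0,0,0,0.45],[-0.2,0,-0.772,0,0,0,0.45],[-0.2,0,-0.772,0,0,0,0.45],[-0.2,0,-0.772,0,0,0,0.45],[0,0,0,0,0,0,0.45]]'; python3 - <<'E'
from h import *
st(); r=Rlean(38); z=r.apply([0,0,1])
# regrasp: TCP at grip when sash at top
gp=np.array([650.,-43.6,282.]); pre=gp-z*90; print(pre,z)
rows(pre,r,20)
im=optics.get_image("top")
for n in("bracket","tray","die"):
    for q in optics.masks_of(n,"top")[:1]: print(n,round(q["conf"],2),np.round(q["extent"],1))
t=[412.,0,0]
for y in(277,):
  c=np.array([371+54,y-2,4]); b=T(*c,-.035,[[x,yy,10] for x in(-90,90) for yy in(-28,28)]); u=proj("top",b); print("pred plate",u.min(0).round(1),u.max(0).round(1))
E
```

```text
t: 24.05
ee_pos: [371.4, 278.9, 184.1]
orientation: [0.051, 2.877, 0.001]
ft_force: [0.6, -0.1, -0.4]
width: 39.8
grasp_force: 0.0
t 24.05 p [371.4 278.9 184.1] rv [5.100e-02 2.877e+00 1.000e-03] q [ 0.738  0.174  2.137 -0.297  0.658 -0.578] f [ 0.6 -0.1 -0.4] w 39.8 g 0.0
[594.72231729 -47.42022473 352.92096782] [ 0.61419647  0.04244694 -0.78801075]
20 rows of [-0.575, -0.073, -0.123] [-0.163, -0.132, 0.693]
[[392.0, 275.0, 195.0], [470.0, 244.0, 239.0], [533.0, 187.0, 280.0], [576.0, 111.0, 316.0], [596.0, 23.0, 342.0]]
bracket 0.96 [174.6 257.2  27.2  54.5]
tray 0.65 [169.2 262.9  59.7  80.9]
die 0.76 [289.9 188.4  52.1  73.9]
pred plate [163.1 232.2] [187.4 296.7]
```

```bash
python3 -m jog '[[-0.575,-0.073,-0.123,-0.163,-0.132,0.693,0.45],[-0.575,-0.073,-0.123,-0.163,-0.132,0.693,0.45],[-0.575,-0.073,-0.123,-0.163,-0.132,0.693,0.45],[-0.575,-0.073,-0.123,-0.163,-0.132,0.693,0.45],[-0.575,-0.073,-0.123,-0.163,-0.132,0.693,0.45],[-0.575,-0.073,-0.123,-0.163,-0.132,0.693,0.45],[-0.575,-0.073,-0.123,-0.163,-0.132,0.693,0.45],[-0.575,-0.073,-0.123,-0.163,-0.132,0.693,0.45],[-0.575,-0.073,-0.123,-0.163,-0.132,0.693,0.45],[-0.575,-0.073,-0.123,-0.163,-0.132,0.693,0.45],[-0.575,-0.073,-0.123,-0.163,-0.132,0.693,0.45],[-0.575,-0.073,-0.123,-0.163,-0.132,0.693,0.45],[-0.575,-0.073,-0.123,-0.163,-0.132,0.693,0.45],[-0.575,-0.073,-0.123,-0.163,-0.132,0.693,0.45],[-0.575,-0.073,-0.123,-0.163,-0.132,0.693,0.45],[-0.575,-0.073,-0.123,-0.163,-0.132,0.693,0.45],[-0.575,-0.073,-0.123,-0.163,-0.132,0.693,0.45],[-0.575,-0.073,-0.123,-0.163,-0.132,0.693,0.45],[-0.575,-0.073,-0.123,-0.163,-0.132,0.693,0.45],[-0.575,-0.073,-0.123,-0.163,-0.132,0.693,0.45]]'; python3 - <<'E'
from h import *
st(); r=Rlean(38); z=r.apply([0,0,1])
gp=np.array([650.,-43.6,282.]); rows(gp-z*45,r,4,show=False); rows(gp,r,5,(gp-z*45,r),show=False)
im=optics.get_image("top")
for q in optics.masks_of("bracket","top")[:2]: print(round(q["conf"],2),np.round(q["extent"],1))
c=np.array([425,275,4]); b=T(*c,-.035,[[x,yy,10] for x in(-90,90) for yy in(-28,28)]); u=proj("top",b); print("pred plate",u.min(0).round(1),u.max(0).round(1),proj("top",T(*c,-.035,[[-90,0,60],[-40,0,60]])))
tr=optics.masks_of("tray","top")[0]; print(np.round(tr["extent"],1))
E
```

```text
t: 26.25
ee_pos: [593.2, -49.6, 347.4]
orientation: [1.787, 1.912, 0.647]
ft_force: [0.7, 0.5, 0.4]
width: 39.6
grasp_force: 0.0
t 26.25 p [593.2 -49.6 347.4] rv [1.787 1.912 0.647] q [-0.179  0.014  2.012  0.312  0.495 -0.475] f [0.7 0.5 0.4] w 39.6 g 0.0
4 rows of [0.013, 0.031, 0.26] [-0.018, 0.01, 0.001]
5 rows of [-0.0, 0.0, 0.225] [0.0, 0.0, 0.0]
0.75 [174.5 265.6  28.2  67.6]
pred plate [163.1 232.2] [187.4 296.7] [[168.77533472 297.28327969]
 [170.10437623 278.06798944]]
[166.8 264.4  63.2  82.9]
```

The bracket mask matches a flat pose inside the tray. Now regrip the bar.

```bash
python3 -m jog '[[0.013,0.031,0.26,0,0,0,0.45],[0.013,0.031,0.26,0,0,0,0.45],[0.013,0.031,0.26,0,0,0,0.45],[0.013,0.031,0.26,0,0,0,0.45],[0,0,0.225,0,0,0,0.45],[0,0,0.225,0,0,0,0.45],[0,0,0.225,0,0,0,0.45],[0,0,0.225,0,0,0,0.45],[0,0,0.225,0,0,0,0.45],[0,0,0,0,0,0,0.45]]'; python3 -m jog '[[0,0,0,0,0,0,0.3],[0,0,0,0,0,0,0.2],[0,0,0,0,0,0,0.15],[0,0,0,0,0,0,0.08],[0,0,0,0,0,0,0],[0,0,0,0,0,0,0]]'
```

```text
t: 27.4
ee_pos: [650.5, -42.8, 282.7]
orientation: [1.782, 1.914, 0.647]
ft_force: [0.6, 0.4, 0.5]
width: 39.4
grasp_force: 0.0
t: 28.0
ee_pos: [649.8, -42.9, 283.9]
orientation: [1.782, 1.914, 0.648]
ft_force: [-5.3, -0.9, 2.3]
width: 13.2
grasp_force: 30.0
```

```bash
python3 -m jog '[[0,-0.03,0.039,0,0,0,0],[0,-0.06,0.079,0,0,0,0],[0,-0.092,0.118,0,0,0,0],[0,-0.092,0.118,0,0,0,0],[0,-0.092,0.118,0,0,0,0],[0,-0.092,0.118,0,0,0,0],[0,-0.092,0.118,0,0,0,0],[0,-0.092,0.118,0,0,0,0],[0,-0.092,0.118,0,0,0,0],[0,-0.092,0.118,0,0,0,0],[0,-0.092,0.118,0,0,0,0],[0,-0.092,0.118,0,0,0,0],[0,-0.092,0.118,0,0,0,0],[0,-0.06,0.079,0,0,0,0],[0,-0.031,0.039,0,0,0,0]]'; python3 -c "
from h import *
st()"
```

```text
t: 29.5
ee_pos: [649.8, -42.9, 206.1]
orientation: [1.782, 1.914, 0.648]
ft_force: [-5.8, 1.6, 4.6]
width: 13.5
grasp_force: 30.0
t 29.5 p [649.8 -42.9 206.1] rv [1.782 1.914 0.648] q [-0.144  0.315  2.038  0.734  0.19  -0.899] f [-5.8  1.6  4.6] w 13.5 g 30.0
```

```bash
python3 -m jog '[[0,-0.031,0.039,0,0,0,0],[0,-0.031,0.039,0,0,0,0],[0,-0.031,0.039,0,0,0,0],[0,-0.031,0.039,0,0,0,0],[0,-0.031,0.039,0,0,0,0]]'; python3 -c "
from h import *
st()"
```

```text
t: 30.0
ee_pos: [649.8, -42.9, 196.5]
orientation: [1.781, 1.914, 0.649]
ft_force: [-6.6, 2.0, 5.2]
width: 13.0
grasp_force: 30.0
t 30.0 p [649.8 -42.9 196.5] rv [1.781 1.914 0.649] q [-0.144  0.332  2.044  0.826  0.173 -0.992] f [-6.6  2.   5.2] w 13.0 g 30.0
```

```bash
python3 -m jog '[[0,-0.031,0.039,0,0,0,0],[0,-0.031,0.039,0,0,0,0],[0,-0.031,0.039,0,0,0,0],[0,-0.031,0.039,0,0,0,0],[0,-0.031,0.039,0,0,0,0],[0,-0.031,0.039,0,0,0,0],[0,-0.031,0.039,0,0,0,0],[0,-0.031,0.039,0,0,0,0],[0,-0.031,0.039,0,0,0,0]]'
```

```text
t: 30.9
ee_pos: [649.8, -42.9, 178.7]
orientation: [1.781, 1.913, 0.649]
ft_force: [-5.2, 2.8, 4.5]
width: 13.3
grasp_force: 30.0
```

```bash
python3 -m jog '[[0,-0.016,0.02,0,0,0,0],[0,-0.016,0.02,0,0,0,0],[0,-0.016,0.02,0,0,0,0]]'
```

```text
t: 31.2
ee_pos: [649.8, -42.9, 175.7]
orientation: [1.781, 1.914, 0.649]
ft_force: [-3.7, 3.0, 4.5]
width: 13.2
grasp_force: 30.0
```

```bash
python3 -m jog '[[0,-0.016,0.02,0,0,0,0],[0,-0.016,0.02,0,0,0,0],[0,-0.016,0.02,0,0,0,0]]'; python3 -c "
from h import *
st()"
```

```text
t: 31.5
ee_pos: [649.8, -43.0, 172.6]
orientation: [1.781, 1.914, 0.649]
ft_force: [-4.5, 2.5, 4.3]
width: 13.6
grasp_force: 30.0
t 31.5 p [649.8 -43.  172.6] rv [1.781 1.914 0.649] q [-0.145  0.376  2.057  1.131  0.141 -1.301] f [-4.5  2.5  4.3] w 13.6 g 30.0
```

```bash
python3 -m jog '[[0,-0.016,0.02,0,0,0,0],[0,-0.016,0.02,0,0,0,0],[0,-0.016,0.02,0,0,0,0]]'
```

```text
t: 31.8
ee_pos: [649.8, -43.0, 169.6]
orientation: [1.78, 1.914, 0.65]
ft_force: [-3.9, 3.4, 4.9]
width: 13.6
grasp_force: 30.0
```

```bash
python3 -m jog '[[0,-0.016,0.02,0,0,0,0],[0,-0.016,0.02,0,0,0,0]]'
```

```text
t: 32.0
ee_pos: [649.8, -42.9, 167.5]
orientation: [1.781, 1.914, 0.65]
ft_force: [-3.5, 3.2, 4.3]
width: 12.9
grasp_force: 30.0
```

```bash
python3 -m jog '[[0,-0.016,0.02,0,0,0,0],[0,-0.016,0.02,0,0,0,0]]'
```

```text
t: 32.2
ee_pos: [649.8, -43.0, 165.6]
orientation: [1.78, 1.913, 0.65]
ft_force: [-3.3, 4.4, 4.4]
width: 13.1
grasp_force: 30.0
```

```bash
python3 -m jog '[[0,-0.016,0.02,0,0,0,0],[0,-0.016,0.02,0,0,0,0]]'
```

```text
t: 32.4
ee_pos: [649.8, -42.9, 163.5]
orientation: [1.78, 1.914, 0.65]
ft_force: [-4.0, 2.6, 3.1]
width: 12.8
grasp_force: 30.0
```

```bash
python3 -m jog '[[0,-0.016,0.02,0,0,0,0],[0,-0.016,0.02,0,0,0,0]]'
```

```text
t: 32.6
ee_pos: [649.9, -43.0, 163.0]
orientation: [1.779, 1.912, 0.652]
ft_force: [-21.3, 4.4, 30.1]
width: 13.2
grasp_force: 30.0
```

```bash
python3 -m jog '[[0,-0.016,0.02,0,0,0,0],[0,-0.016,0.02,0,0,0,0]]'; python3 -c "
from h import *
st()"
```

```text
t: 32.8
ee_pos: [650.5, -43.4, 162.4]
orientation: [1.777, 1.91, 0.652]
ft_force: [-22.0, 2.5, 34.4]
width: 13.4
grasp_force: 30.0
t 32.8 p [650.5 -43.4 162.4] rv [1.777 1.91  0.652] q [-0.145  0.397  2.063  1.352  0.13  -1.525] f [-22.    2.5  34.4] w 13.4 g 30.0
```

```bash
python3 -m jog '[[0,-0.016,0.02,0,0,0,0]]'
```

```text
t: 32.9
ee_pos: [650.8, -43.6, 161.9]
orientation: [1.777, 1.909, 0.653]
ft_force: [-19.1, 1.0, 30.9]
width: 13.3
grasp_force: 30.0
```

```bash
python3 -m jog '[[0,-0.016,0.02,0,0,0,0]]'
```

```text
t: 33.0
ee_pos: [651.3, -43.8, 161.3]
orientation: [1.776, 1.908, 0.653]
ft_force: [-21.4, 1.4, 38.3]
width: 13.4
grasp_force: 30.0
```

Contact came at z≈163.4, stepping from 4 N to 30 N. The last readings of 31–38 N are a bit past the target of about 24 N (20 N plus the sliding force). I'll ease back to it.

```bash
python3 -m jog '[[0,0.008,-0.01,0,0,0,0],[0,0,0,0,0,0,0]]'
```

```text
t: 33.2
ee_pos: [651.3, -43.9, 161.3]
orientation: [1.777, 1.909, 0.652]
ft_force: [-16.2, 2.3, 27.0]
width: 12.9
grasp_force: 30.0
```

```bash
python3 -m jog '[[0,0,0,0,0,0,0],[0,0,0,0,0,0,0],[0,0,0,0,0,0,0],[0,0,0,0,0,0,0]]'; python3 -m jog '[[0,0,0,0,0,0,0.2],[0,0,0,0,0,0,0.35],[0,0,0,0,0,0,0.45],[0,0,0,0,0,0,0.45],[0,0,0,0,0,0,0.45]]'; python3 -m jog '[[0,0,-0.1,0,0,0,0.45],[0,0,-0.3,0,0,0,0.45],[0,0,-0.6,0,0,0,0.45],[0,0,-0.8,0,0,0,0.45],[0,0,-0.8,0,0,0,0.45],[0,0,-0.6,0,0,0,0.45],[0,0,-0.3,0,0,0,0.45],[0,0,0,0,0,0,0.45]]'; python3 - <<'E'
from h import *
im=optics.get_image("top")
for n in("bracket","tray","die","carton","glue","tape"):
    for q in optics.masks_of(n,"top")[:1]: print(n,round(q["conf"],2),np.round(q["extent"],1))
im=optics.get_image("scene")
for n in("sash","grip","carton","glue","tape"):
    for q in optics.masks_of(n,"scene")[:1]: print(n,round(q["conf"],2),np.round(q["extent"],1))
E
```

```text
t: 33.6
ee_pos: [651.3, -43.8, 161.3]
orientation: [1.777, 1.909, 0.652]
ft_force: [-15.2, 0.9, 26.8]
width: 13.0
grasp_force: 30.0
t: 34.1
ee_pos: [649.4, -43.7, 156.9]
orientation: [1.782, 1.913, 0.647]
ft_force: [-0.6, 0.3, -1.2]
width: 39.3
grasp_force: 0.0
t: 34.9
ee_pos: [563.9, -49.2, 269.7]
orientation: [1.779, 1.911, 0.649]
ft_force: [-0.5, -0.1, 0.3]
width: 39.5
grasp_force: 0.0
tray 0.55 [165.8 264.9  61.5  83.5]
die 0.64 [286.8 196.7  41.   60.5]
carton 0.85 [376.8 239.9  59.   65.9]
glue 0.82 [384.5 177.1  30.6  34.8]
tape 0.64 [160.8 170.2  40.9  43.3]
sash 0.76 [290.4 226.2 115.6 122.9]
grip 0.83 [293.2 227.6 118.1 133.5]
carton 0.55 [160.7 255.4  84.3  89.8]
glue 0.62 [171.6 298.   35.7  71.4]
tape 0.97 [409.4 223.7  48.1  40.5]
```

```bash
python3 -c "
from workcell import ctrl
print(ctrl.close_job())"
```

```text
the job is handed in; nothing more can be done
None
```

The job is handed in: I raised the sash to its top stop, set the bracket flat in the tray with the tab up, and brought the sash down onto the die with about 22 N held before release. The push briefly reached about 34 N before I eased it back. The bystanders did not move; the last bracket check was just before the sash came down, as the final one missed it.

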